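# Turn the four-way tube rack to its 5 ml side and bring the incubated tube over

## Task

The pink four-way tube rack is standing on edge with its wrong holes up. Tip it over so that it lies flat on the bench with its 5 ml side (the broad side with three rows of five holes) uppermost, then lift the green-capped tube out of the dry-block heater and put it in any one of those holes, fully home with its cap resting on the rack. Keep that tube upright on the way, and leave the other two tubes and the things around the work alone.

Things in the scene. Friction and masses are not known exactly. Their poses are not given: they have to be found in the camera images.
- rack: Empty four-way tube rack, pink plastic, 0.2 kg, loose: a hollow box with 3 mm walls, 52 mm (own x) by 175 (own y) by 95 (own z). It starts standing on edge, own z up. Origin: centre of the face it then stands on, so at bench height. Own +x is the outward normal of the broad 5 ml side, which must end uppermost; it starts looking away from the robot, up to 60 degrees to either side.
- rack_face (a point): Centre of the 5 ml side's outer face, at own x = +26 mm, axes as rack. The side has 15 holes of 18.5 mm through its 3 mm wall: five along own y at -60, -30, 0, 30, 60 mm from this point by three along own z at -28, 0, 28 mm. 47.5 mm above the bench at the start, 52 mm once the rack lies with this side up (own x up, own z the way it was pushed).
- rack_top (a point): Centre of the rack's 50 ml side (four 30 mm holes), 52 x 175 mm, uppermost at the start, 95 mm above the bench. A push near the top of the 5 ml side tips the rack over the far bottom edge; past about 29 degrees it falls over by itself, onto its micro tube side (32 holes of 11.5 mm), 5 ml side up. Pushed low it slides instead; on landing it may slide or turn a little.
- green_tube: The tube to move: 5 ml screw-cap tube, 62 mm tall, 15 g. Clear body 16.5 mm in diameter, tapering over its lowest 18 mm to a 6 mm tip; green cap on top, 24 mm in diameter, 16 mm tall. Origin at the tip, own z up the tube. It starts upright in a well of the heater's block. The cap is wider than wells and rack holes: in both, the tube hangs by the cap with its tip free.
- green_tube_rim (a point): Centre of the underside of the green cap, 46 mm above the tube's tip and 16 mm below the cap's top. It starts level with the block's top, 88 mm above the bench; when the tube is fully home in the rack it is level with the 5 ml side's outer face.
- blue_tube: Bystander: the same kind of tube with a blue cap, in the same row of wells, 52 or 104 mm from the green one. Origin at the tip, own z up.
- white_tube: Bystander: the same kind of tube with a white cap, in the same row of wells, 52 or 104 mm from the green one. Origin at the tip, own z up.
- heater: Dry-block heater, fixed to the bench: light grey housing, 200 mm (own x) by 190 mm (own y), 79 mm tall, dark control strip along the own -x side of its top, and an aluminium block with wells. Origin under its centre, own z up.
- heater_block (a point): Centre of the top of the heater's aluminium block, 88 mm above the bench; axes as heater. The block, 78 mm (x) by 150 mm (y), has two rows of five 18.5 mm wells, 55 mm deep, 26 mm apart along y: rows at x = -17 and +17 mm. The tubes are in the +17 row at y = -52, 0 and 52 mm, in any order; the other wells are empty, so fingers closing along own x have free space.
- bottle: Bystander: closed amber bottle with a blue cap, 70 mm in diameter, 140 mm tall, loose. Origin under its centre.
- beaker: Bystander: empty glass beaker, 68 mm in diameter, 90 mm tall, loose. Origin under its centre.
- wipes: Bystander: white and grey box of wipes, 120 x 120 x 75 mm with a paper wipe standing 35 mm out of its top, loose. Origin under its centre.

How it is judged:
By the outcome, as a careful person would: the job done as asked, in the order asked, and still so for the second after the job is handed in, with the robot touching nothing.
It also fails if it takes over 59 s, if anything falls off the work surface, if the arm or the gripper's body presses on something with over 40 N, if the wrist force passes 120 N, or if a joint passes its speed limit or range.

## Robot

A 6-joint arm with a two-finger parallel gripper is mounted at the origin on the work surface. World frame = base frame: x ahead of the robot, y to its left, z up, the work surface at z = 0. Lengths are in m, angles in rad, forces in N, time in s.
With the tool pointing down it reaches from about 0.4 to 0.825 m from the base axis. Payload 7 kg.
Tool frame: the origin (TCP) lies at the centre of the arm's flange, where the gripper is bolted on; the fingertips stand 178 mm ahead of it and the grasp point (between the pads) lies 159 mm ahead of it (bot.tips_ahead is the distance from the TCP to the fingertips, in m); z points along the fingers, y is the line along which they close (so a half turn about z gives the same grasp; the last joint's range is limited). The gripper opens to 88 mm and grips with 3 to 60 N. Pads are 19 mm wide; open, the fingers measure 130 mm over their backs; the gripper's body (78 mm by 193 mm) begins 47 mm behind the grasp point.
Start: joints at [-0.914, 0.359, 0.012, 0, -1.224, -0.288], TCP at [0.243, -0.63, 0.405] pointing down, gripper open.
Joint ranges: [-3.07, 3.07], [-1.43, 2.12], [-1.02, 1.25], [-3.03, 1.67], [-3.05, -0], [-3.03, 3.03]. Speed limits (rad/s): [2.39, 2.39, 3.01, 3.14, 3.14, 3.14].

## Interface

Orientations are given as a unit quaternion [w, x, y, z].
In Python, from station import bot gives the robot as it stands. The module is installed in compiled form; this text tells all that it offers. Calls block until the motion is done:
- bot.movep(position, orientation): joint-space move of the TCP to a pose.
- bot.move_l(position, orientation=None, max_speed=0.15, f_stop=None): straight line of the TCP; orientation=None keeps the orientation; max_speed is the mean speed in m/s. With f_stop (N) it stops when the force on the tool has changed by that much, and returns True; else False.
- bot.move_joints(angles): joint-space move.
- bot.gripper_open() and bot.close(strength=None): open the fingers fully, or close them until they stop; strength is the grip in N (None keeps the last).
- bot.dwell(seconds).
- bot.ik(position, orientation): joint angles nearest the present ones, or None.
- bot.grab_frame(name): name is "side" or "top" or "wrist"; returns a dict with "img" (384x512x3 uint8, red, green, blue), "fx", "fy", "cx", "cy" (pixels), "dist" ([k1, k2, p1, p2, k3] as OpenCV has them; the pictures are not rectified), "position" and "orientation" of the camera in the world; the wrist camera has in their place "T_tool_cam" (4x4, takes a point from camera to tool coordinates, whose origin is the TCP and whose axes are the flange's). Camera axes: x right, y down, z forward; pixel columns grow to the right and rows downward; lengths in m; the calibration is good to about 2 mm. A picture is of the moment at which its call begins: read the wrist's pose just before it. There is no depth.
A pose or a line that the arm cannot do raises bot.IKError and nothing moves.
- bot.job_done(): hands the job in; it is judged then, once.
Readings, each from a call of its own:
- bot.read_time(): time.
- bot.read_joints(): joint angles.
- bot.read_dq(): joint speeds.
- bot.read_joint_efforts(): joint torques, N m.
- bot.read_tcp_pos(): TCP position.
- bot.read_tool_rot(): TCP orientation.
- bot.read_contact_force(): force on the tool from outside, world axes, zero at the start.
- bot.read_ft_torque(): the same for the moment, N m.
- bot.read_finger_gap(): opening from 0.0 (shut) to 1.0 (fully open).
- bot.read_finger_force(): force on a finger pad.
Only numpy, scipy, OpenCV 4.12 (cv2) and the standard library are available. Lean on these libraries where they do the work, as an engineer would, in place of code of your own. Each camera call takes 0.05 s, during which the arm holds its last target. There are 200 camera calls.

## Working session

There is one attempt and no reset: what is moved stays moved. The work goes in short steps, each a Python script; the robot and the scene stay as the last script left them, time stands still between calls to the robot, and variables do not carry over. Pictures are saved under pics/ and viewed, at most 10 in all, crops included, and the job is handed in when it is done.

```bash
mkdir -p pics
cat > h.py <<'E'
import numpy as np, cv2
from scipy.spatial.transform import Rotation as R
from station import bot
def rot(q): return R.from_quat([q[1],q[2],q[3],q[0]]).as_matrix()
def quat(M):
    x,y,z,w=R.from_matrix(M).as_quat(); return [w,x,y,z]
def cam(f,tcp=None):
    """camera-to-world R,t"""
    if 'T_tool_cam' in f:
        T=np.array(f['T_tool_cam']); Rt=rot(tcp[1]); return Rt@T[:3,:3], Rt@T[:3,3]+np.array(tcp[0])
    return rot(f['orientation']), np.array(f['position'])
def K(f): return np.array([[f['fx'],0,f['cx']],[0,f['fy'],f['cy']],[0,0,1.]])
def px2w(f,uv,z,tcp=None):
    Rc,t=cam(f,tcp); uv=np.array(uv,float).reshape(-1,1,2)
    n=cv2.undistortPoints(uv,K(f),np.array(f['dist'],float)).reshape(-1,2)
    d=np.c_[n,np.ones(len(n))]@Rc.T
    return t+d*((np.asarray(z)-t[2])/d[:,2])[:,None]
def w2px(f,P,tcp=None):
    Rc,t=cam(f,tcp); 
    return cv2.projectPoints(np.array(P,float).reshape(-1,1,3),cv2.Rodrigues(Rc.T)[0],-Rc.T@t,K(f),np.array(f['dist'],float))[0].reshape(-1,2)
def down(a):
    """tool down, closing line (tool y) at world angle a"""
    y=np.array([np.cos(a),np.sin(a),0]); z=np.array([0,0,-1.]); return quat(np.c_[np.cross(y,z),y,z])
def snap(name): return bot.grab_frame(name)
def save(f,name,crop=None,s=1.5):
    im=f['img'][:,:,::-1]
    if crop: u0,v0,u1,v1=crop; im=im[v0:v1,u0:u1]
    cv2.imwrite('pics/'+name,cv2.resize(im,None,fx=s,fy=s,interpolation=cv2.INTER_CUBIC))
E
python3 - <<'E'
from h import *
import pickle
for n in ('top','side'):
    f=snap(n); save(f,n+'0.png'); pickle.dump(f,open(n+'0.pkl','wb'))
    print(n,f['position'],np.round(cam(f)[0],2).tolist(),f['fx'])
f=snap('wrist'); print(f['T_tool_cam'])
E
```

```text
top [ 0.54442271 -0.07185007  1.23812967] [[-0.01, -1.0, 0.06], [-1.0, 0.01, 0.0], [-0.0, -0.06, -1.0]] 373.6724502850893
side [0.0212044  0.62076526 0.89744998] [[-0.76, -0.44, 0.48], [-0.65, 0.5, -0.57], [0.01, -0.74, -0.67]] 420.88914691163205
[[-2.04019547e-06 -9.67891237e-01 -2.51369355e-01  6.58615270e-02]
 [ 9.99999969e-01  6.03374827e-05 -2.40444251e-04  1.75884026e-04]
 [ 2.47890877e-04 -2.51369348e-01  9.67891207e-01  2.03515840e-02]
 [ 0.00000000e+00  0.00000000e+00  0.00000000e+00  1.00000000e+00]]
```

View pics/top0.png

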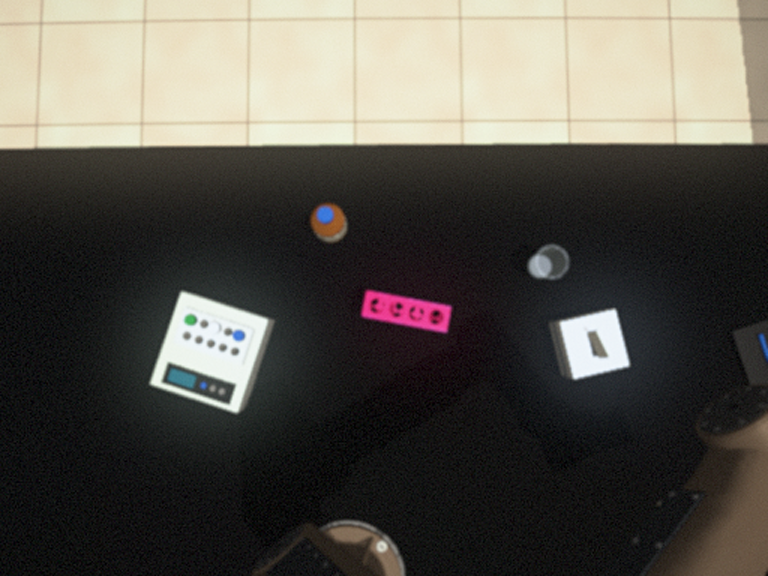

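View pics/side0.png

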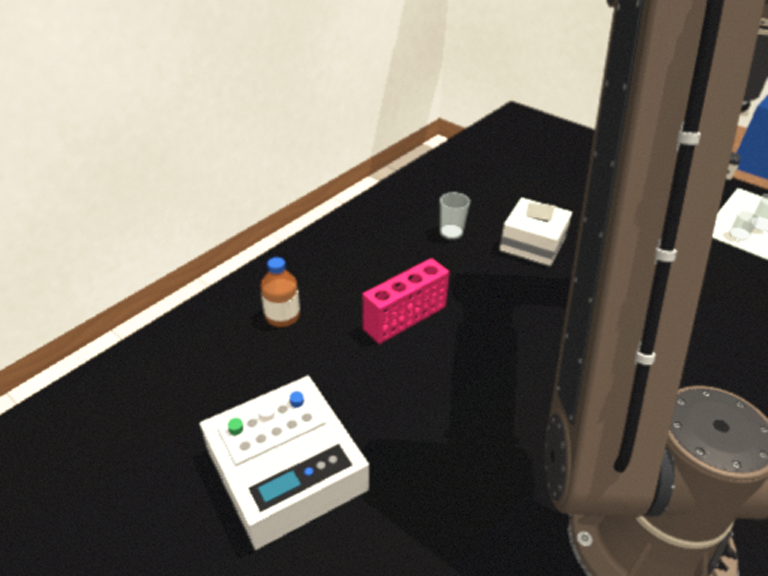

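The top view shows the rack's 50 ml side with corners at about (365,291), (452,304), (447,332) and (361,318), scaled 1.5x. The caps are green (190,320), white (215,327) and blue (239,335). The side view confirms that the micro-tube side faces the robot. I'll turn these pixels into positions.

Run:
```python
from h import *
import pickle
f=pickle.load(open('top0.pkl','rb'))
c=px2w(f,(np.array([[365,291],[452,304],[447,332],[361,318]])+.5)/1.5-.5,.095)
print(c.round(3), c.mean(0).round(3), np.linalg.norm(c-np.roll(c,-1,0),axis=1))
y=(c[0]+c[3]-c[1]-c[2]);y/=np.linalg.norm(y); print('rack own y ang',np.degrees(np.arctan2(y[1],y[0])))
caps=px2w(f,(np.array([[190,320],[215,327],[239,335]])+.5)/1.5-.5,.104); print(caps.round(3))
w=px2w(f,(np.array([[187.5,336.5],[235.5,352]])+.5)/1.5-.5,.088); print('wells -17 row',w.round(3))
print('bottle,beaker',px2w(f,(np.array([[325,215],[540,266]])+.5)/1.5-.5,[.14,.0]).round(3))
# rough caps by colour
im=f['img'].astype(int)
d=caps[0]-caps[2]; print('row ang',np.degrees(np.arctan2(d[1],d[0])),np.linalg.norm(d))
```

```text
[[ 0.616 -0.042  0.095]
 [ 0.588 -0.22   0.095]
 [ 0.531 -0.209  0.095]
 [ 0.561 -0.034  0.095]] [ 0.574 -0.126  0.095] [0.17954107 0.05798507 0.17735854 0.05572542]
rack own y ang 80.80283039950558
[[0.558 0.313 0.104]
 [0.544 0.262 0.104]
 [0.527 0.213 0.104]]
wells -17 row [[0.525 0.323 0.088]
 [0.492 0.224 0.088]]
bottle,beaker [[ 0.764  0.035  0.14 ]
 [ 0.675 -0.429  0.   ]]
row ang 72.90270257126667 0.1048217729528621
```

Run:
```python
from h import *
import pickle
c=np.array([.574,-.126]); a=np.radians(80.8)
xh=np.array([np.sin(a),-np.cos(a)])
for ang in (a,a-np.pi):
    s=bot.ik([*(c+.085*xh),.40],down(ang)); print(ang, None if s is None else np.round(s,2))
q=min((down(a),down(a-np.pi)),key=lambda q: 9 if bot.ik([*(c+.085*xh),.40],q) is None else abs(bot.ik([*(c+.085*xh),.40],q)[5]))
zt=.085+bot.tips_ahead
bot.close(20)
bot.movep([*(c+.085*xh),.40],q)
bot.move_l([*(c+.085*xh),zt],max_speed=.2)
print('t',bot.read_time())
bot.move_l([*(c+.042*xh),zt],max_speed=.1)
bot.move_l([*(c-.016*xh),zt],max_speed=.07); print(bot.read_contact_force())
bot.dwell(.4)
bot.move_l([*(c-.016*xh),.36],max_speed=.25)
bot.gripper_open()
g=np.array([.558,.313]); 
qs=[down(np.radians(-17)),down(np.radians(163))]
js=[bot.ik([*g,.38],q) for q in qs]; print([None if j is None else np.round(j,2) for j in js])
k=min((0,1),key=lambda k: 9 if js[k] is None else abs(js[k][5]))
bot.movep([*g,.38],qs[k]); print('k',k,'t',bot.read_time())
tcp=(bot.read_tcp_pos(),bot.read_tool_rot()); f=snap('wrist'); pickle.dump((f,tcp),open('w1.pkl','wb'))
save(f,'w1.png'); f=snap('top'); pickle.dump(f,open('top1.pkl','wb')); save(f,'top1.png',(190,170,350,290),5)
```

```text
1.4102260356114182 [ 0.08  0.36 -0.    0.   -1.21 -1.81]
-1.7313666179783749 [ 0.08  0.36 -0.    0.   -1.21  1.33]
t 4.7
[-0.38376959  0.39303367  0.32216009]
[array([ 0.82,  0.32, -0.11,  0.  , -1.15,  2.03]), array([ 0.82,  0.32, -0.11,  0.  , -1.15, -1.11])]
k 1 t 10.7
```

View pics/w1.png

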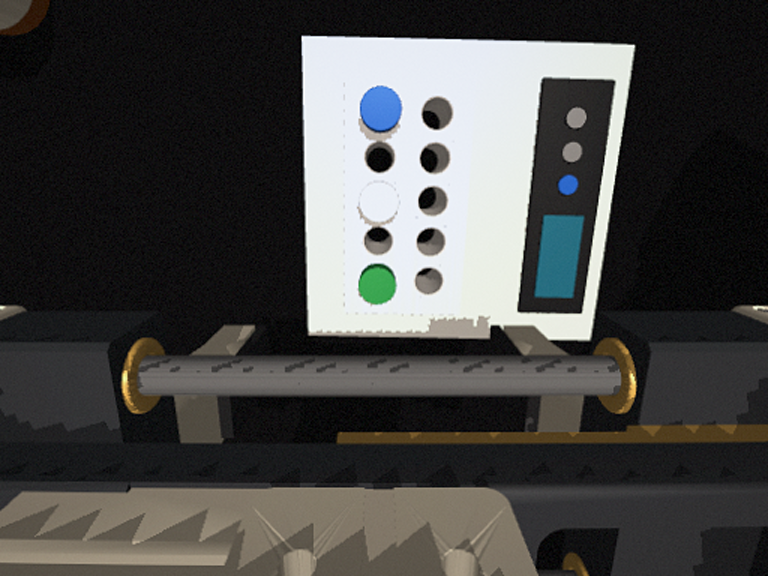

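View pics/top1.png

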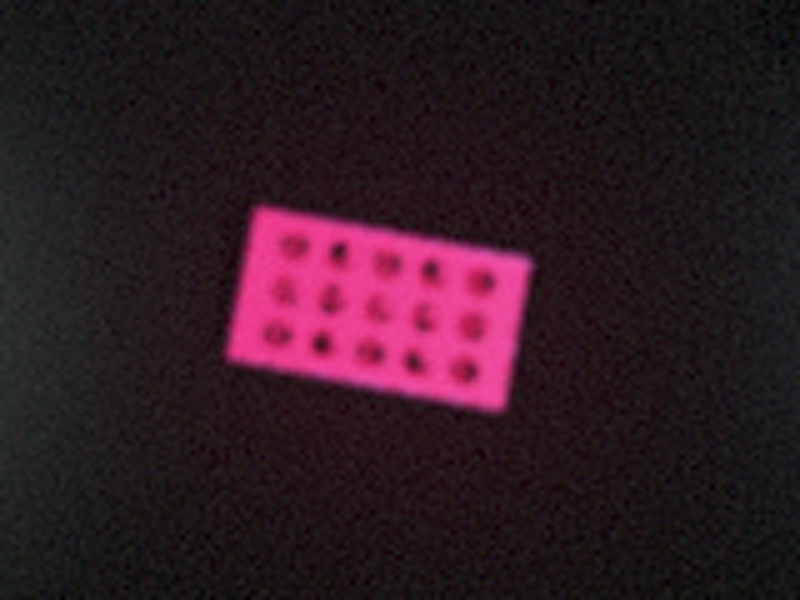

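The rack now lies flat with its 5 ml side up; in the crop its corners are at (257,207), (532,257), (505,411) and (227,361). The wrist view shows the green cap at (377,285), with clear wells in both rows. Next I fit the well grid to get the tube position, and compare it with the top camera.

Run:
```python
from h import *
import pickle
def fit(loc,w):
    lc,wc=loc.mean(0),w.mean(0); U,S,V=np.linalg.svd((loc-lc).T@(w-wc)); M=(U@np.diag([1,np.linalg.det(U@V)])@V).T
    return M, wc-M@lc, np.linalg.norm(loc@M.T+wc-M@lc-w,axis=1).max()
f,tcp=pickle.load(open('w1.pkl','rb'))
W=np.array([[437,113],[434,158],[432,201],[430.5,241],[429,280.5],[380,157],[378,240.5]])
loc=np.array([[-17,-52],[-17,-26],[-17,0],[-17,26],[-17,52],[17,-26],[17,26]])/1e3
w=px2w(f,(W+.5)/1.5-.5,.088,tcp)[:,:2]
M,t,e=fit(loc,w); print('heater ang(y)',np.degrees(np.arctan2(M[1,1],M[0,1])),'res',e,'green',M@[.017,.052]+t)
# cap by colour blob: project cap model silhouette centroid search
im=f['img'].astype(int); m=(im[...,1]>im[...,0]+50)&(im[...,1]>im[...,2]+40)
n,l,s,cen=cv2.connectedComponentsWithStats(m.astype(np.uint8)); i=1+np.argmax(s[1:,4]); print('blob',cen[i],s[i])
print('green by blob',px2w(f,[cen[i]],.101,tcp),tcp[0])
f=pickle.load(open('top1.pkl','rb'))
H=np.array([[295,246],[340,255],[388,264],[433,272],[481,281],[278,334],[322,343],[370,352],[415,361],[464,371]])
g=np.array([[y,z] for z in (-28,28) for y in (60,30,0,-30,-60)])/1e3   # y left, z toward robot
w=px2w(f,(H+.5)/5-.5+[190,170],.052)[:,:2]
M,t,e=fit(np.c_[-g[:,1],g[:,0]],w); print('rack centre',t,'own y ang',np.degrees(np.arctan2(M[1,1],M[0,1])),'res',e)
```

```text
heater ang(y) 72.00952748483152 res 0.0004823777319310646 green [0.56058905 0.31346906]
blob [251.0141129  189.66532258] [239 176  25  27 496]
green by blob [[0.56076353 0.31327838 0.101     ]] [0.55813197 0.31255689 0.37998901]
rack centre [ 0.49969744 -0.11083381] own y ang 78.66483792806976 res 0.0011841484209935325
```

Run:
```python
from h import *
import pickle
g=np.array([.5607,.3134]); q=down(np.radians(162)); zt=.0905+bot.tips_ahead
bot.move_l([*g,.31],q,max_speed=.2)
s=bot.move_l([*g,zt],max_speed=.08,f_stop=8); print('stop',s,bot.read_tcp_pos()[2]-bot.tips_ahead)
bot.close(20); print('gap',bot.read_finger_gap()*88,bot.read_finger_force(),bot.read_contact_force())
bot.move_l([*g,.38],max_speed=.12); print('gap',bot.read_finger_gap()*88,bot.read_finger_force())
b=np.radians(78.7); c=np.array([.4997,-.1108]); yh=np.array([np.cos(b),np.sin(b)]); xh=np.array([yh[1],-yh[0]])
bot.move_l([*(c+.028*xh+.11*yh),.38],down(b+np.pi/2),max_speed=.2); bot.dwell(.2)
tcp=(bot.read_tcp_pos(),bot.read_tool_rot()); f=snap('wrist'); pickle.dump((f,tcp),open('w2.pkl','wb')); save(f,'w2.png')
print('t',bot.read_time())
```

```text
stop False 0.09057803923320498
gap 22.465217037845907 20.00010073184967 [ 0.03299513 -0.21312299 -0.92413578]
gap 21.95507629960122 19.999998807907104
t 16.0917
```

View pics/w2.png

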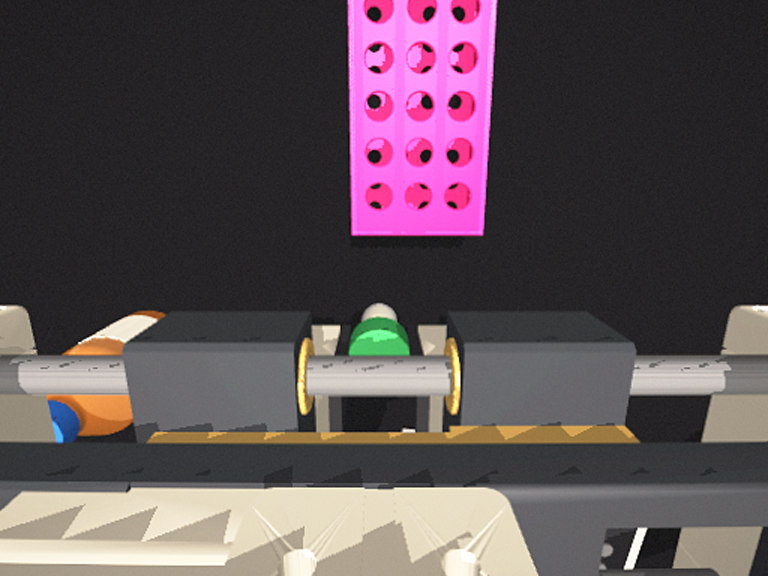

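The tube is held upright, with the green cap at (379,338). The rack holes are clear, and the middle column runs (421,11) to (419,196). I fit the hole grid and insert the tube in the centre hole, watching the force.

Run:
```python
from h import *
import pickle
f,tcp=pickle.load(open('w2.pkl','rb'))
H=np.array([[379,11],[379,57],[379,106],[379,154],[379,196],[421,11],[420.5,57],[420,105],[419,154],[419,196],[465,11],[464,57],[461.5,105],[460,153],[458,196]])
loc=np.array([[x,y] for x in (28,0,-28) for y in (-60,-30,0,30,60)])/1e3
w=px2w(f,(H+.5)/1.5-.5,.052,tcp)[:,:2]
lc,wc=loc.mean(0),w.mean(0); U,S,V=np.linalg.svd((loc-lc).T@(w-wc)); M=(U@V).T
print('det',np.linalg.det(M),'centre',wc,'res',np.linalg.norm(loc@M.T+wc-w,axis=1).max(),'ang',np.degrees(np.arctan2(M[1,1],M[0,1])))
assert np.linalg.det(M)>0 and np.linalg.norm(wc-[.4997,-.1108])<.006
q=down(np.arctan2(M[1,1],M[0,1])+np.pi/2); T=bot.tips_ahead
bot.move_l([*wc,.38],q,max_speed=.15)
bot.move_l([*wc,.115+T],max_speed=.12)
s=bot.move_l([*wc,.0545+T],max_speed=.03,f_stop=5)
print('stop',s,'tips z',bot.read_tcp_pos()[2]-T,bot.read_contact_force(),'gap',bot.read_finger_gap()*88,'t',bot.read_time())
f=snap('side'); save(f,'s2.png',(190,130,350,250),5)
```

```text
det 0.9999999999999996 centre [ 0.50085957 -0.11070426] res 0.0021701474119170784 ang 79.06434662991774
stop False tips z 0.05463560567443648 [0.17694006 0.13430105 0.38460028] gap 22.062484595248723 t 20.0333
```

View pics/s2.png

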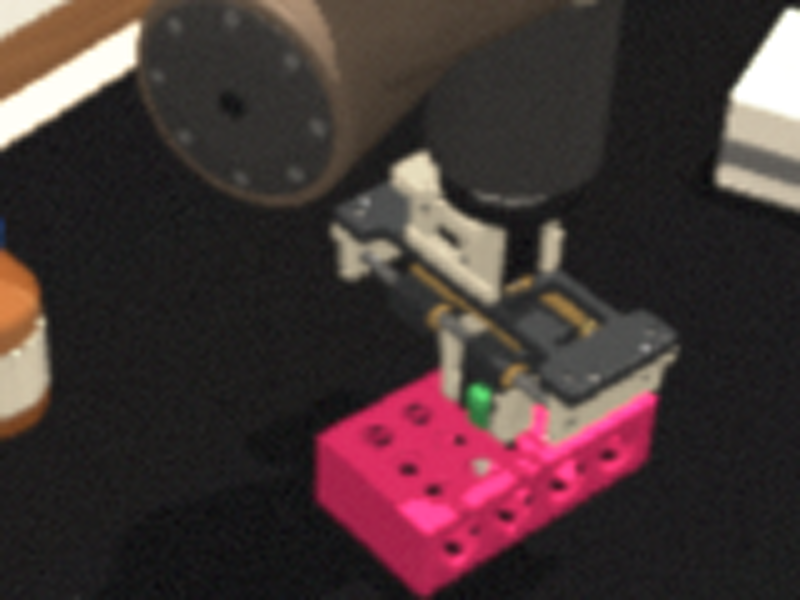

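The green cap, at (480,405) in the crop, sits at the rack surface and no resisting force was read. I'll release the tube, lift straight up and check.

Run:
```python
from h import *
bot.gripper_open(); bot.dwell(.2)
p=np.array(bot.read_tcp_pos()); bot.move_l([p[0],p[1],.36],max_speed=.12)
bot.move_l([p[0]+.0,p[1]+.12,.38],max_speed=.2); bot.dwell(.2)
tcp=(bot.read_tcp_pos(),bot.read_tool_rot()); f=snap('wrist'); save(f,'w3.png',(180,0,400,220),2.7)
im=f['img'].astype(int); m=(im[...,1]>im[...,0]+50)&(im[...,1]>im[...,2]+40)
n,l,s,cen=cv2.connectedComponentsWithStats(m.astype(np.uint8)); i=1+np.argmax(s[1:,4])
print(px2w(f,[cen[i]],.065,tcp),s[i],'expected px box')
c=np.array([.50086,-.11070]); a=np.linspace(0,6.28,40)
P=[[c[0]+.012*np.cos(t),c[1]+.012*np.sin(t),z] for z in (.052,.068) for t in a]; u=w2px(f,P,tcp); print(u.min(0),u.max(0))
f=snap('side'); save(f,'s3.png',s=1.5); print(bot.read_time())
```

```text
[[ 0.50199873 -0.11063258  0.065     ]] [217  49  24  27 522] expected px box
[216.84183684  47.46796382] [242.52072675  76.70341638]
23.7167
```

View pics/w3.png

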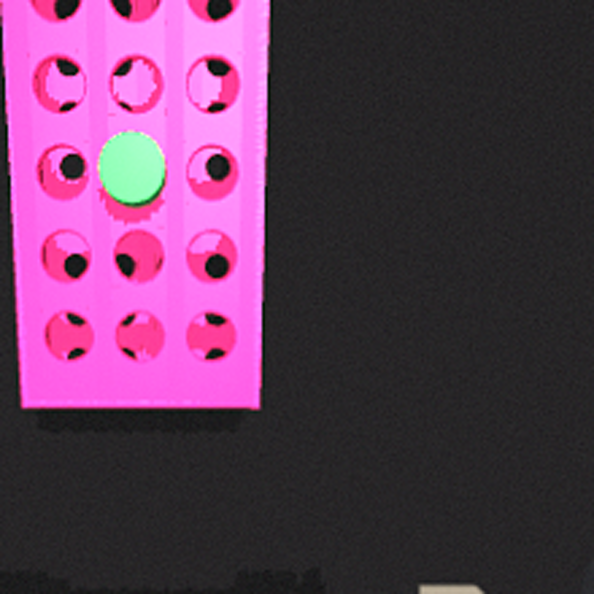

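View pics/s3.png

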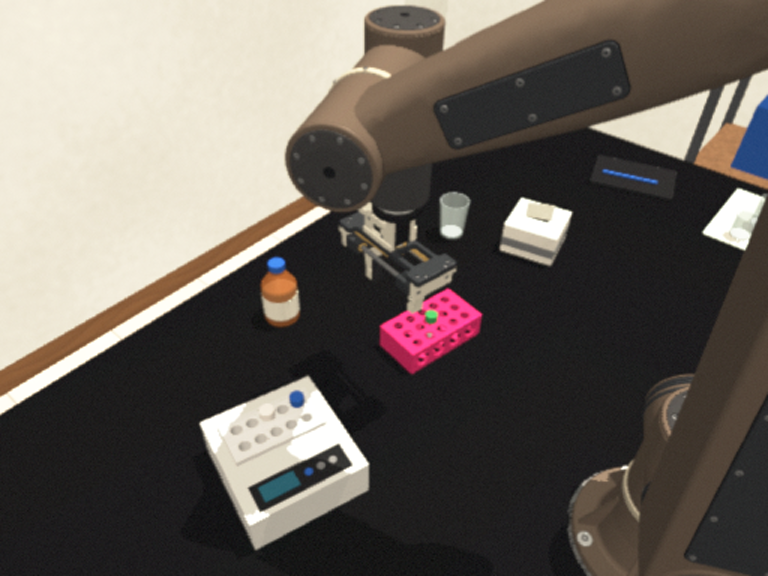

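The cap sits at the centre hole, (132,168) in the crop, and the bystanders are unmoved. The dark crescent below the cap could be its shadow, so I check the cap's height in the side view by overlaying the modelled outline.

Run:
```python
from h import *
p=np.array(bot.read_tcp_pos()); bot.move_l([p[0],p[1]+.03,.42],max_speed=.2)
f=snap('side'); im=f['img'].astype(int); m=(im[...,1]>im[...,0]+40)&(im[...,1]>im[...,2]+20)
n,l,s,cen=cv2.connectedComponentsWithStats(m.astype(np.uint8)); i=1+np.argmax(s[1:,4]); print('blob',s[i],cen[i])
c=np.array([.5014,-.1107]); a=np.linspace(0,6.28,40)
for dz in (0,.005,.01):
    u=w2px(f,[[c[0]+.012*np.cos(t),c[1]+.012*np.sin(t),z+dz] for z in (.052,.068) for t in a]); print(dz,u.min(0),u.max(0))
u=w2px(f,[[c[0]+.012*np.cos(t),c[1]+.012*np.sin(t),z] for z in (.052,.068) for t in a])
x0,y0=245,180; crop=cv2.resize(f['img'][y0:y0+75,x0:x0+85,::-1],None,fx=8,fy=8,interpolation=cv2.INTER_CUBIC)
for q in u: cv2.circle(crop,tuple(int(v) for v in (q-[x0,y0]+.5)*8),1,(255,255,0),-1)
cv2.imwrite('pics/s4.png',crop)
```

```text
blob [284 207   7   8  46] [287.         210.39130435]
0 [282.49936188 206.06599239] [291.26368057 215.90375396]
0.005 [282.60910447 204.79741209] [291.39911674 214.65523416]
0.01 [282.71945295 203.52175978] [291.53530798 213.39970879]
```

View pics/s4.png

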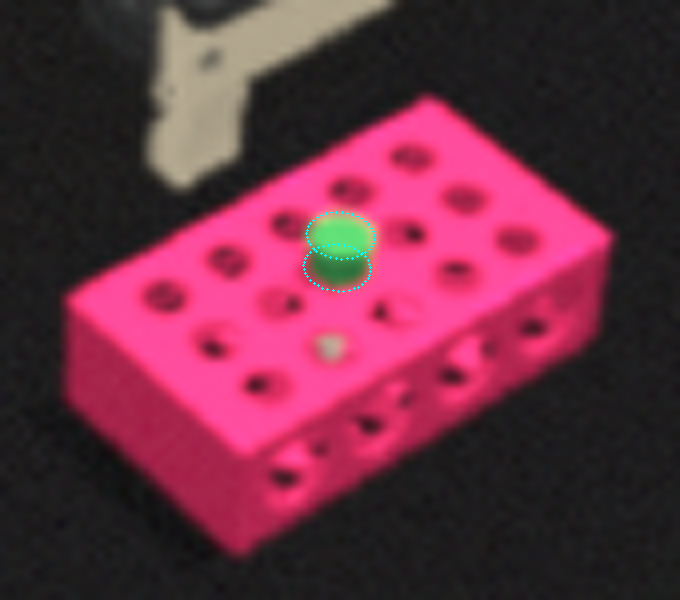

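The modelled fully seated cap outline matches the cap at (340,250) in the crop. The tube body also shows through the neighbouring hole, inside the rack. The tube is home, so I hand the job in.

```bash
python3 -c "
from station import bot
print(bot.read_time(), bot.job_done())"
```

```text
the job is handed in; nothing more can be done
24.1667 None
```

I tipped the rack flat with its 5 ml side up, put the green-capped tube in the centre hole with its cap resting on the rack, left the other tubes and objects where they were, and handed the job in at about 24 s.

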